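Take the pile apart and put everything in its place

TASK

Four things are piled up on the worktop: take the pile apart from the top down, one thing at a time, setting each down in its own place before taking the next. The candle goes in the small round saucer, the matchbox lengthways in the oblong wooden tray, the tall tin in the big round saucer and the flat tin in the square wooden tray. Everything must end flat on the floor of its saucer or tray, not on the lip; set things down rather than drop them, knock nothing over, and leave the salt shaker where it stands.

Things in the scene. Friction and masses are not known exactly. Their poses are not given: they have to be found in the camera images.
- candle: tealight candle in a round aluminium cup, 38 mm diameter, 15 mm high; top of the pile. Origin: centre of its underside, z up
- matchbox: closed matchbox lying flat, 37 mm (x) by 56 mm (y), 16 mm high; lies on the tall tin under the candle. Origin: centre of its underside, y along its length, z up. It does not open in this task
- tall_tin: closed food tin with a printed label, upright, 57 mm diameter, 72 mm high, 0.13 to 0.25 kg; stands on the flat tin under the matchbox. Origin: centre of its underside, z up
- flat_tin: low plain steel tin with a flat lid, upright, 66 mm diameter (67 mm over the bead round its lid), 38 mm high, 0.18 to 0.35 kg; bottom of the pile, stands on the worktop. The lid does not come off. Origin: centre of its underside, z up
- small_saucer: small round white saucer, fixed to the worktop: outer diameter 66 mm, inner 56 mm, floor 3 mm above the worktop, lip top at 7 mm. Place of the candle. Origin: centre of its underside
- oblong_tray: oblong pale wooden tray, fixed to the worktop: inside 54 mm (x) by 76 mm (y), walls 6 mm thick, floor 3 mm above the worktop, lip top at 7 mm. Place of the matchbox, which lies in it with its length along the tray's length (either way round). Origin: centre of its underside, y along its length
- big_saucer: big round white saucer, fixed to the worktop: outer diameter 88 mm, inner 78 mm, floor 3 mm above the worktop, lip top at 7 mm. Place of the tall tin. Origin: centre of its underside
- square_tray: square pale wooden tray, fixed to the worktop: inside 86 by 86 mm, walls 6 mm thick, floor 3 mm above the worktop, lip top at 7 mm. Place of the flat tin. Origin: centre of its underside, x and y along its sides
- salt_shaker: glass salt shaker with a grey cap, upright, 44 mm diameter, 90 mm high, loose; it is not part of the job; it and small clutter stand among the trays. Wall cabinets overhang the worktop beyond about x = 0.6 m, from about 0.57 m above it. Origin: centre of its underside

How it is judged:
By the outcome, as a careful person would: the job done as asked, in the order asked, and still so for the second after the job is handed in, with the robot touching nothing.
It also fails if it takes over 109 s, if anything falls off the work surface, if the arm or the gripper's body presses on something with over 40 N, if the wrist force passes 120 N, or if a joint passes its speed limit or range.

ROBOT

A 7-joint arm with a two-finger parallel gripper is mounted at the origin on the work surface; the furniture and walls round the work are solid. World frame = base frame: x ahead of the robot, y to its left, z up, the work surface at z = 0. Lengths are in mm, angles in rad, forces in N, time in s.
With the tool pointing down it reaches from about 425 to 875 mm from the base axis. Payload 8.4 kg.
Tool frame: the origin (TCP) lies midway between the tips of the shut fingers; the grasp point (between the pads) lies 19 mm behind it; z points along the fingers, y is the line along which they close (so a half turn about z gives the same grasp; the last joint's range is limited). The gripper opens to 87 mm and grips with 3 to 60 N. Pads are 19 mm wide; open, the fingers measure 117 mm over their backs; the gripper's body (75 mm by 190 mm) begins 51 mm behind the grasp point.
Start: joints at [1.2, 0.333, 0.04, 1.465, -0.013, 1.343, -0.059], TCP at [174.481, -626.115, 222.546] pointing down, gripper open.
Joint ranges: [-2.58, 2.58], [-0.38, 2.09], [-1.3, 1.39], [0.25, 2.4], [-1.5, 4.64], [0.08, 2.09], [-2.65, 2.65]. Speed limits (rad/s): [2.22, 2.22, 2.79, 2.79, 3.14, 3.14, 3.14].

INTERFACE

Orientations are given as a unit quaternion [w, x, y, z].
In Python, from plant import sensors, cams, order, search_frame, cut_out gives the robot as it stands. The module is installed in compiled form; this text tells all that it offers.
- The arm moves only by the tool servo_tool, never from a script. Its argument "moves" is a list of rows, each a list of 3 entries, a list of its own where there are three numbers: the turn, a rotation vector about the tool's x, y, z in degrees, then the shift along the tool's x, y, z in m, then the opening, from 0 (shut) to 1 (fully open). A call has 1 to 20 rows; each row shifts and turns the commanded pose from where the row before left it, along the tool's axes as they then stand; what a row does not reach is not made up. A row lasts 1/8 s, in which the tool goes at most 62.5 mm and 10.7 degrees, less where a joint would pass 70% of its speed; a pose out of reach is approached as far as the arm can. A call with a gripper value outside its range is refused whole. The fingers move at their own pace and stop on an object; "newtons" is the grip in N (left out, the last holds). Time passes only in rows, so rows that do not move let the fingers close. It gives the time, the measured TCP pose, the force, the opening and the grip force at its end, in the units of the state.
- sensors.get_state(): the state, without advancing time (a new reading comes with each control period).
- cams.camera(name): name is "scene" or "top" or "wrist"; returns a dict with "image" (384x512x3 uint8, red, green, blue), "camera_matrix" (3x3 intrinsics, pixels), "dist" ([k1, k2, p1, p2, k3] as OpenCV has them; the pictures are not rectified), "camera_from_world" (4x4, takes a point from world to camera coordinates); the wrist camera has in their place "tool_from_camera" (4x4, takes a point from camera to tool coordinates, whose origin is the TCP and whose axes are the flange's). Camera axes: x right, y down, z forward; pixel columns grow to the right and rows downward; lengths in mm; the calibration is good to about 2 mm. A picture is of the moment at which its call begins: read the wrist's pose just before it. There is no depth.
- order.sign_off(): hands the job in; it is judged then, once.
Trained networks look in a picture, given as the dict that the camera call returned (one of the last four; its "shot" number tells which), for a name from the list of things; names that differ only in an ending like _2 or _b are one class to them, and where a whole thing is asked for, a point or a joint stands for the part that bears it (a point fixed in the world has none). Each returns a list of dicts, best first, with "confidence" (0 to 1); they miss things now and then, are a little off and sometimes report something else, mostly with a low value. They report only what shows in the picture. A call takes as long as a camera call.
- search_frame(picture, target): "uv" ([column, row] in pixels, amid what is visible of it).
- cut_out(picture, target): "pixels" (384x512 bool, what is visible of it) and "uv" ([column, row] in pixels, amid what is visible of it).
The state is a dict: "time_s": time; "joint_positions": joint angles; "qvel": joint speeds; "tau": joint torques, N m; "eef_pos": TCP position; "tool_rot": TCP orientation; "contact_force": force on the tool from outside, world axes, zero at the start; "torque": the same for the moment, N m; "opening": finger opening in mm; "grasp_force": force on a finger pad.
Only numpy, scipy, OpenCV 4.12 (cv2) and the standard library are available. Lean on these libraries where they do the work, as an engineer would, in place of code of your own. Each camera call takes 0.05 s, during which the arm holds its last target. There are 200 camera calls.

## Working session

There is one attempt and no reset: what is moved stays moved. The work goes in short steps, Python scripts to look and compute and a tool call to move; the robot and the scene stay as the last step left them, time stands still between calls to the robot, and variables do not carry over. Pictures are saved under pics/ and viewed, at most 14 in all, crops included, and the job is handed in when it is done.

Besides the shell and the picture viewer there is one more tool, called as name(argument=value, ...), one argument or row to a line, values as JSON. servo_tool: Moves the arm, as the interface text tells. Its arguments: {"type":"object","properties":{"moves":{"type":"array"},"newtons":{"type":"number"}},"required":["moves"]}

```bash
ls; mkdir -p pics; cat > h.py <<'E'
import numpy as np,cv2
from plant import sensors,cams,order,search_frame,cut_out
from scipy.spatial.transform import Rotation as R
def save(img,n): cv2.imwrite('pics/'+n+'.png',cv2.cvtColor(img,cv2.COLOR_RGB2BGR))
def T_tool(s):
    q=s['tool_rot'];T=np.eye(4);T[:3,:3]=R.from_quat([q[1],q[2],q[3],q[0]]).as_matrix();T[:3,3]=s['eef_pos'];return T
def shot(name):
    s=sensors.get_state();p=cams.camera(name)
    p['wfc']=T_tool(s)@np.array(p['tool_from_camera']) if name=='wrist' else np.linalg.inv(p['camera_from_world'])
    return p
def ray(p,uv):
    n=cv2.undistortPoints(np.array([[uv]],float),np.array(p['camera_matrix']),np.array(p['dist']))[0,0]
    d=p['wfc'][:3,:3]@np.array([n[0],n[1],1]);return p['wfc'][:3,3],d/np.linalg.norm(d)
def atz(p,uv,z):
    o,d=ray(p,uv);return o+d*(z-o[2])/d[2]
def proj(p,X):
    c=np.linalg.inv(p['wfc']);r,_=cv2.Rodrigues(c[:3,:3])
    return cv2.projectPoints(np.array(X,float).reshape(-1,3),r,c[:3,3],np.array(p['camera_matrix']),np.array(p['dist']))[0].reshape(-1,2)
names=['candle','matchbox','tall_tin','flat_tin','small_saucer','oblong_tray','big_saucer','square_tray','salt_shaker']
E
python3 - <<'E'
from h import *
s=sensors.get_state();print(s)
P={}
for c in ['scene','top']:
    p=shot(c);save(p['image'],c+'0');P[c]=p
    print(c,p['wfc'].round(2).tolist(),p['camera_matrix'])
    for n in names:
        print(n,[(np.round(d['uv'],1).tolist(),round(d['confidence'],2)) for d in search_frame(p,n)[:3]])
save(np.hstack([cv2.resize(P[c]['image'],(400,300)) for c in P]),'x') if 0 else None
E
```

```text
pics
{'time_s': 0.0, 'joint_positions': array([ 1.19979402,  0.33391262,  0.03984752,  1.46625375, -0.01340547,
        1.34329948, -0.05848006]), 'qvel': array([-0.00106651,  0.00071306, -0.00146408,  0.00098226, -0.00090595,
       -0.00165875, -0.00135502]), 'tau': array([-1.03640465e-03, -6.56372809e+01,  1.33436065e+00, -4.03811252e+01,
       -5.99302165e-02,  4.47848020e-02,  1.65375441e-04]), 'eef_pos': array([ 174.36959837, -625.69476226,  221.66636976]), 'tool_rot': array([-7.88475777e-04,  9.90777524e-01,  1.35496315e-01, -1.55977667e-04]), 'contact_force': array([1.00501206, 0.93978196, 0.00239199]), 'torque': array([ 0.0461962 , -0.03914717,  0.02296666]), 'grasp_force': 0.0, 'opening': 87.10354303590117}
scene [[0.4, -0.36, 0.84, -690.87], [-0.92, -0.17, 0.37, -576.5], [0.01, -0.92, -0.4, 644.26], [0.0, 0.0, 0.0, 1.0]] [[407.6726579    0.         255.07386683]
 [  0.         407.6726579  187.84193096]
 [  0.           0.           1.        ]]
candle []
matchbox []
tall_tin []
flat_tin [([236.2, 205.9], 0.64)]
small_saucer []
oblong_tray [([359.9, 225.2], 0.77)]
big_saucer []
square_tray [([283.4, 209.2], 0.55)]
salt_shaker [([316.1, 218.5], 0.6)]
top [[0.01, -0.99, 0.13, 357.93], [-1.0, -0.01, 0.02, -64.82], [-0.01, -0.13, -0.99, 1141.93], [0.0, 0.0, 0.0, 1.0]] [[355.46359201   0.         254.86265979]
 [  0.         355.46359201 190.36472401]
 [  0.           0.           1.        ]]
candle [([233.8, 203.5], 0.57)]
matchbox [([242.8, 205.4], 0.61)]
tall_tin [([334.2, 212.4], 0.66), ([232.7, 214.2], 0.56)]
flat_tin []
small_saucer [([198.0, 180.2], 0.61)]
oblong_tray [([368.6, 188.2], 0.66)]
big_saucer [([151.5, 211.8], 0.71)]
square_tray [([284.5, 181.6], 0.66)]
salt_shaker [([332.0, 211.7], 0.62)]
```

View pics/top0.png

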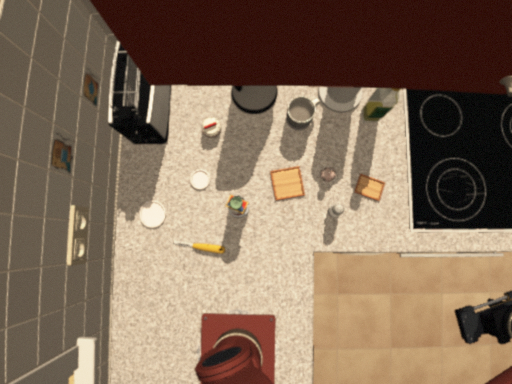

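View pics/scene0.png

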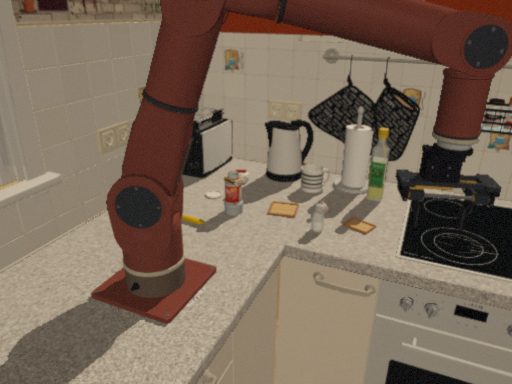

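```bash
python3 - <<'E'
from h import *
p=shot('top')
for n,z in [('candle',157),('matchbox',142),('tall_tin',110),('small_saucer',7),('oblong_tray',7),('big_saucer',7),('square_tray',7),('salt_shaker',45)]:
    for d in cut_out(p,n)[:1]:
        m=d['pixels'];v=np.argwhere(m)[:,::-1].mean(0)
        r=cv2.minAreaRect(np.argwhere(m)[:,::-1].astype(np.float32)); 
        b=cv2.boxPoints(r)
        print(n,round(d['confidence'],2),m.sum(),v.round(1),atz(p,r[0],z).round(1),[atz(p,q,z).round()[:2].tolist() for q in b])
E
```

```text
candle 0.64 112 [235.6 202.7] [451.8   3.9 157. ] [[467.0, 20.0], [467.0, -11.0], [437.0, -12.0], [436.0, 19.0]]
matchbox 0.65 180 [335.7 210.4] [ 434.1 -277.8  142. ] [[452.0, -257.0], [453.0, -299.0], [416.0, -299.0], [415.0, -256.0]]
tall_tin 0.66 927 [286.4 182.9] [ 515.7 -140.5  110. ] [[552.0, -87.0], [569.0, -179.0], [479.0, -193.0], [464.0, -102.0]]
small_saucer 0.55 273 [199.9 178.8] [542.2 132.    7. ] [[528.0, 170.0], [582.0, 146.0], [557.0, 94.0], [503.0, 119.0]]
oblong_tray 0.86 555 [369.8 186.9] [ 522.  -418.5    7. ] [[503.0, -364.0], [569.0, -387.0], [541.0, -474.0], [475.0, -450.0]]
big_saucer 0.67 537 [152.3 213.7] [425.7 283.7   7. ] [[426.0, 343.0], [483.0, 287.0], [426.0, 225.0], [369.0, 280.0]]
square_tray 0.81 927 [286.6 183.1] [ 530.4 -149.4    7. ] [[570.0, -91.0], [590.0, -190.0], [491.0, -208.0], [471.0, -110.0]]
salt_shaker 0.45 189 [335.4 210.3] [ 441.4 -296.9   45. ] [[461.0, -272.0], [462.0, -322.0], [422.0, -322.0], [421.0, -272.0]]
```

The top view shows the pile at (236,203), small saucer (200,180), big saucer (152,215), square tray (287,183), oblong tray (370,187) and shaker (336,210). The network's 'tall_tin' and 'matchbox' cut-outs were wrong. The round thing at (211,126) is clutter.

servo_tool(
  moves=[
    [[0, 0, 0], [0.0, 0.0, -0.05], 1],
    [[0, 0, 0], [0.042, -0.037, -0.02], 1],
    [[0, 0, 0], [0.042, -0.037, -0.02], 1],
    [[0, 0, 0], [0.042, -0.037, -0.01], 1],
    [[0, 0, 0], [0.042, -0.037, -0.01], 1],
    [[0, 0, 0], [0.042, -0.037, 0], 1],
    [[0, 0, 0], [0.042, -0.037, 0], 1],
    [[0, 0, 0], [0.042, -0.037, 0], 1],
    [[0, 0, 0], [0.042, -0.037, 0], 1],
    [[0, 0, 0], [0.042, -0.037, 0], 1],
    [[0, 0, 0], [0.042, -0.037, 0], 1],
    [[0, 0, 0], [0, 0, 0], 1],
  ],
)

```text
time_s: 2.95
eef_pos: [481.6, -152.3, 332.7]
tool_rot: [-0.001, 0.99, 0.139, 0.001]
contact_force: [0.4, -0.3, -0.6]
opening: 87.2
grasp_force: 0.0
```

```bash
python3 - <<'E'
from h import *
s=sensors.get_state();print(s['time_s'],s['eef_pos'],s['joint_positions'],T_tool(s)[:3,:3].round(3).tolist())
p=shot('wrist');save(p['image'],'w1');print(np.array(p['tool_from_camera']).round(2).tolist(),p['camera_matrix'][0])
print(proj(p,[[450,4,110],[450,4,0],[530,-149,3],[522,-418,3],[441,-297,45]]).round())
for n in names: print(n,[(np.round(d['uv'],1).tolist(),round(d['confidence'],2)) for d in search_frame(p,n)[:3]])
E
```

```text
2.95 [ 481.59188977 -152.25007175  332.71568864] [ 0.64574065  0.0222222  -0.43113069  1.60880282  0.0079496   1.51202808
 -1.07688986] [[0.961, 0.276, 0.001], [0.276, -0.961, 0.001], [0.001, -0.001, -1.0]]
[[0.0, -0.96, -0.29, 78.64], [1.0, 0.0, -0.0, -0.82], [0.0, -0.29, 0.96, -161.75], [0.0, 0.0, 0.0, 1.0]] [296.3894697    0.         260.88103622]
[[141. 152.]
 [167. 141.]
 [268. 120.]
 [417. 169.]
 [341. 202.]]
candle [([133.9, 151.6], 0.86), ([178.0, 139.4], 0.49)]
matchbox [([148.0, 155.5], 0.75)]
tall_tin [([161.4, 139.0], 0.88)]
flat_tin [([177.0, 136.3], 0.75)]
small_saucer [([94.9, 63.2], 0.59)]
oblong_tray [([418.0, 170.3], 0.98), ([150.7, 156.7], 0.29)]
big_saucer [([6.5, 112.1], 0.67)]
square_tray [([267.6, 119.7], 0.56)]
salt_shaker [([342.8, 200.8], 0.77)]
```

View pics/w1.png

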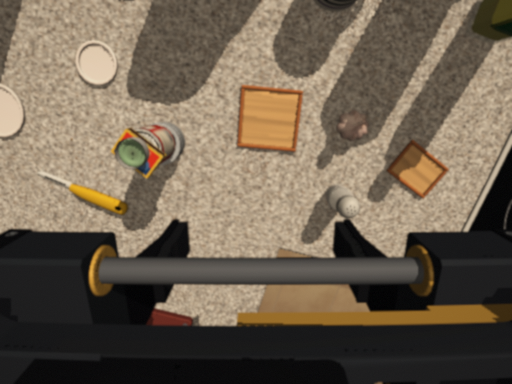

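The wrist view shows the pile leaning out at (135–165,150). The candle is at (132,152) on the yellow/red matchbox. Small saucer is at (96,63), big saucer at the left edge, square tray (269,119), oblong tray (417,168) and shaker (343,200). Next is a second viewpoint.

servo_tool(
  moves=[
    [[0, 0, 0], [0.007, -0.053, 0], 1],
    [[0, 0, 0], [0.007, -0.053, 0], 1],
    [[0, 0, 0], [0.007, -0.053, 0], 1],
    [[0, 0, 0], [0.007, -0.053, 0], 1],
    [[0, 0, 0], [0, 0, 0], 1],
  ],
)

```text
time_s: 4.08
eef_pos: [449.1, 59.0, 333.2]
tool_rot: [0.0, 0.99, 0.139, 0.001]
contact_force: [0.5, -0.0, 0.4]
opening: 86.7
grasp_force: 0.0
```

```bash
python3 - <<'E'
from h import *
s=sensors.get_state();print(s['time_s'],s['eef_pos'],s['joint_positions'])
p=shot('wrist');save(cv2.resize(p['image'][:240],(800,375)),'w2')
for n in names:
    for d in cut_out(p,n)[:2]:
        m=d['pixels'];r=cv2.minAreaRect(np.argwhere(m)[:,::-1].astype(np.float32));print(n,round(d['confidence'],2),m.sum(),np.round(d['uv'],1),np.round(r[0],1),np.round(r[1],1),round(r[2],1))
np.savez('w2.npz',wfc=p['wfc'],camera_matrix=p['camera_matrix'],dist=p['dist'])
E
```

```text
4.075 [449.06651202  58.98705521 333.17509189] [ 0.47331801 -0.09526796 -0.63811292  1.70354842 -0.05659942  1.51350114
 -1.45161315]
candle 0.86 762 [303.4 173.3] [302.3 173.8] [31.1 29. ] 45.0
matchbox 0.63 498 [286.2 168.2] [301.8 172.8] [44.9 29.6] 40.2
tall_tin 0.66 596 [289.6 154.7] [294.  162.6] [40.4 42.7] 47.5
flat_tin 0.61 229 [285.  140.9] [289.1 149.2] [22.9 41.6] 64.7
small_saucer 0.81 1444 [231.2  81. ] [231.3  78.8] [42.4 41.7] 45.0
small_saucer 0.21 415 [288.3 166.6] [301.9 172.6] [43.7 28.6] 41.0
oblong_tray 0.6 134 [507.  187.1] [506.5 183.5] [19.  9.] 90.0
big_saucer 0.65 2219 [122.4 123.4] [124.1 124.7] [54.1 49.6] 63.4
square_tray 0.93 3441 [398.2 135.1] [396.9 135.3] [59.8 62.7] 9.7
salt_shaker 0.62 1100 [463.9 213.3] [466.2 215.1] [53.5 25.3] 21.8
```

View pics/w2.png

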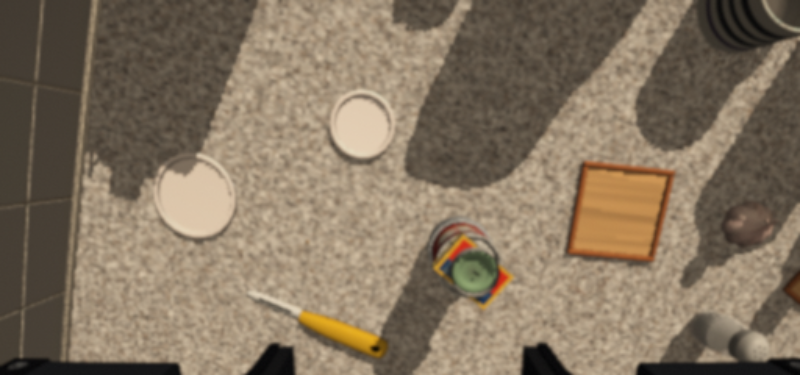

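Second view (in the 512-px frame): candle (302,174), matchbox tilted about 40° in the image, small saucer (231,80), big saucer (124,124), square tray (397,135). Next I triangulate.

```bash
python3 - <<'E'
from h import *
p2=shot('wrist');p1=dict(p2)
T=np.eye(4);T[:3,:3]=R.from_quat([.99,.139,.001,-.001]).as_matrix();T[:3,3]=[481.59188977,-152.25007175,332.71568864]
p1['wfc']=T@np.array(p2['tool_from_camera'])
def tri(ls):
    A=np.zeros((3,3));b=np.zeros(3)
    for p,uv in ls:
        o,d=ray(p,uv);M=np.eye(3)-np.outer(d,d);A+=M;b+=M@o
    X=np.linalg.solve(A,b);return X,[np.linalg.norm(proj(p,X)[0]-uv) for p,uv in ls]
for n,a,b in [('candle',(132.5,152),(302.4,173.6)),('small_saucer',(96,63),(231.3,79.5)),('square_tray',(268.7,119.3),(397,135.3)),('shaker',(342.8,200.8),(463.9,213.3))]:
    X,e=tri([(p1,a),(p2,b)]);print(n,X.round(1),np.round(e,1))
print('candle z141',atz(p1,(132.5,152),141).round(1),atz(p2,(302.4,173.6),141).round(1))
for n in ['small_saucer','square_tray','big_saucer','flat_tin','tall_tin','matchbox']:
    m=cut_out(p2,n)[0]['pixels'];z=dict(flat_tin=38,tall_tin=110,matchbox=126).get(n,6)
    c=max(cv2.findContours(m.astype(np.uint8),0,1)[0],key=len)[:,0]
    W=np.array([atz(p2,q,z)[:2] for q in c],np.float32)
    print(n,np.round(cv2.minEnclosingCircle(W),1) if 0 else cv2.minEnclosingCircle(W), cv2.minAreaRect(W))
m=np.zeros((384,512),np.uint8)
hsv=cv2.cvtColor(p2['image'],cv2.COLOR_RGB2HSV)
b=cut_out(p2,'matchbox')[0]['pixels']|cut_out(p2,'candle')[0]['pixels']
W=np.array([atz(p2,q,126)[:2] for q in np.argwhere(b)[:,::-1]],np.float32);print('union',cv2.minAreaRect(W))
v=p2['image'][130:215,250:350];v=cv2.resize(v,None,fx=6,fy=6,interpolation=2);save(v,'c2')
E
```

```text
candle [455.6   3.9 140.6] [0.6 0.6]
small_saucer [541.9 127.6  17.6] [0. 0.]
square_tray [ 532.  -148.9   17.8] [0.1 0.1]
shaker [ 442.4 -300.9   38.4] [0.1 0.1]
candle z141 [456.4   3.8 141. ] [455.    3.8 141. ]
small_saucer ((541.5106811523438, 133.98971557617188), 33.717166900634766) ((541.7913818359375, 133.96493530273438), (66.62663269042969, 62.582557678222656), 12.902236938476562)
square_tray ((532.7453002929688, -149.4133758544922), 68.09844207763672) ((532.5480346679688, -148.0285186767578), (100.3804702758789, 102.0244369506836), 11.141874313354492)
big_saucer ((426.9222106933594, 287.1717224121094), 45.760807037353516) ((424.82684326171875, 287.32275390625), (85.5592041015625, 90.11783599853516), 14.851613998413086)
flat_tin ((466.5670166015625, 19.026718139648438), 24.09450912475586) ((473.7867126464844, 24.735389709472656), (18.408023834228516, 48.18882751464844), 38.33339309692383)
tall_tin ((463.3139343261719, 12.157790184020996), 30.168848037719727) ((472.0462341308594, 14.179269790649414), (33.02131652832031, 59.156394958496094), 12.783784866333008)
matchbox ((460.9046630859375, 24.461084365844727), 18.964252471923828) ((461.26385498046875, 25.542142868041992), (16.36614227294922, 36.781429290771484), 69.843505859375)
union ((452.1729736328125, 6.192817687988281), (58.335731506347656, 39.47906494140625), 66.39286041259766)
```

View pics/c2.png

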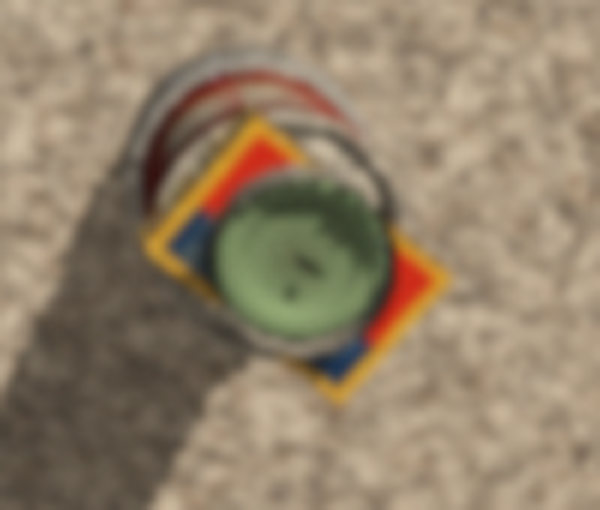

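servo_tool(
  moves=[
    [[0, 0, 0], [-0.005, 0.03, 0.05], 1],
    [[0, 0, 0], [-0.004, 0.025, 0.05], 1],
    [[0, 0, 0], [0, 0, 0.04], 1],
    [[0, 0, 0], [0, 0, 0.03], 1],
    [[0, 0, 0], [0, 0, 0], 1],
  ],
)

```text
time_s: 5.65
eef_pos: [454.4, -0.6, 160.9]
tool_rot: [-0.001, 0.991, 0.136, -0.002]
contact_force: [0.4, 0.0, 0.2]
opening: 86.7
grasp_force: 0.0
```

```bash
python3 - <<'E'
from h import *
s=sensors.get_state();print(s['time_s'],s['eef_pos'])
for nm in ['wrist','top']:
  p=shot(nm)
  if nm=='wrist': save(p['image'],'w3');print(proj(p,[[456,4,141],[456,4,126]]))
z=np.load('w2.npz');p2={k:z[k] for k in z}
c=np.array([[258,118],[145,245],[338,403],[450,282]])/6+[250,130]-.4
W=np.array([atz(p2,q,126)[:2] for q in c]);print(W.round(1),W.mean(0))
for i in range(4):
    d=W[(i+1)%4]-W[i];print(np.linalg.norm(d).round(1),np.degrees(np.arctan2(d[1],d[0])).round(1))
E
```

```text
5.65 [454.44704806  -0.62303843 160.94394421]
[[256.18855807 219.12552345]
 [256.55362467 210.87021766]]
[[478.1  27. ]
 [445.6  41.8]
 [423.3  -8.9]
 [455.8 -23.4]] [450.70778783   9.12328638]
35.8 155.4
55.4 -113.7
35.6 -24.0
55.1 66.1
```

View pics/w3.png

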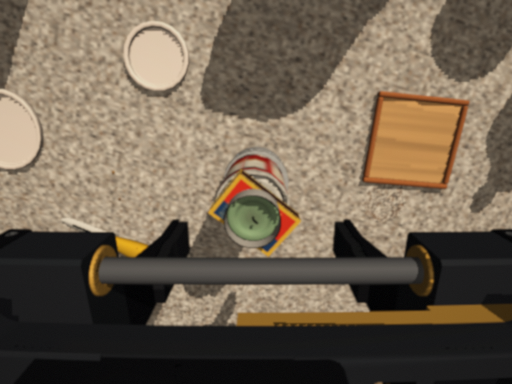

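The view shows the candle at (252,218), about 2.5 mm to the left of prediction. I shift to match, descend and grip.

servo_tool(
  moves=[
    [[0, 0, 0], [0.0, -0.006, 0.01], 1],
    [[0, 0, 0], [0.0, 0, 0.01], 1],
    [[0, 0, 0], [0, 0, 0.009], 1],
    [[0, 0, 0], [0, 0, 0], 0.5],
    [[0, 0, 0], [0, 0, 0], 0.4],
    [[0, 0, 0], [0, 0, 0], 0.35],
    [[0, 0, 0], [0, 0, 0], 0.35],
    [[0, 0, 0], [0, 0, 0], 0.35],
    [[0, 0, 0], [0, 0, 0], 0.35],
  ],
  newtons=8,
)

```text
time_s: 6.88
eef_pos: [454.3, 5.1, 133.6]
tool_rot: [0.0, 0.991, 0.135, 0.0]
contact_force: [-0.3, -0.8, 0.4]
opening: 36.9
grasp_force: 8.0
```

servo_tool(
  moves=[
    [[0, 0, 0], [0.0, 0, -0.015], 0.35],
    [[0, 0, 0], [0.0, 0, -0.025], 0.35],
    [[0, 0, 0], [0.0295, -0.025, 0], 0.35],
    [[0, 0, 0], [0.0295, -0.025, 0], 0.35],
    [[0, 0, 0], [0.0295, -0.025, 0.01], 0.35],
    [[0, 0, 0], [0.0295, -0.025, 0.03], 0.35],
    [[0, 0, 0], [0.0, 0, 0.03], 0.35],
    [[0, 0, 0], [0, 0, 0], 0.35],
  ],
)

```text
time_s: 7.88
eef_pos: [539.9, 132.9, 102.3]
tool_rot: [-0.0, 0.991, 0.136, -0.002]
contact_force: [0.3, -1.2, 0.2]
opening: 36.5
grasp_force: 8.0
```

```bash
cat >> h.py <<'E'
def blob(p,n,z,k=0):
    ds=cut_out(p,n)
    if not ds: return None
    m=ds[k]['pixels'];c=max(cv2.findContours(m.astype(np.uint8),0,1)[0],key=len)[:,0]
    W=np.array([atz(p,q,z)[:2] for q in c],np.float32)
    a,r=cv2.minEnclosingCircle(W);b=cv2.minAreaRect(W)
    return round(ds[k]['confidence'],2),np.round(a,1),round(r,1),np.round(b[0],1),np.round(b[1],1),round(b[2],1)
E
python3 - <<'E'
from h import *
s=sensors.get_state();print(s['time_s'],s['eef_pos'],s['grasp_force'])
p=shot('wrist');save(p['image'],'w4')
for n,z in [('small_saucer',6),('candle',s['eef_pos'][2]+8),('matchbox',126),('square_tray',6),('big_saucer',6)]: print(n,blob(p,n,z))
E
```

```text
7.875 [539.8742621  132.93994708 102.32693658] 7.9991014873667154
small_saucer (0.92, array([542.3, 134.7]), 33.0, array([546.6, 135.7]), array([57.1, 64.9]), 12.9)
candle (0.66, array([542.7, 135.1]), 20.7, array([546.4, 136.5]), array([32.8, 37. ]), 17.1)
matchbox None
square_tray (0.73, array([ 567.2, -100.6]), 11.9, array([569. , -99.7]), array([11.3, 23.2]), 17.7)
big_saucer (0.62, array([439.3, 293.9]), 42.3, array([445.3, 300.6]), array([39.8, 82.3]), 47.6)
```

View pics/w4.png

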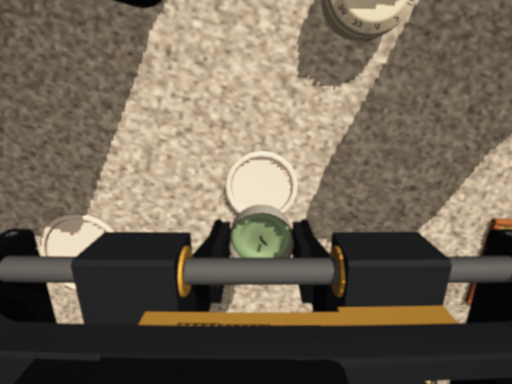

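The candle is held at (262,232), right over the saucer at (262,183), and the two line up when both are projected to their heights. I lower it.

servo_tool(
  moves=[
    [[0, 0, 0], [0.0, 0, 0.03], 0.35],
    [[0, 0, 0], [0.0, 0, 0.03], 0.35],
    [[0, 0, 0], [0, 0, 0.02], 0.35],
    [[0, 0, 0], [0, 0, 0.006], 0.35],
    [[0, 0, 0], [0, 0, 0.004], 0.35],
    [[0, 0, 0], [0, 0, 0], 0.35],
  ],
)

```text
time_s: 8.93
eef_pos: [541.6, 133.3, 14.2]
tool_rot: [-0.0, 0.991, 0.135, 0.0]
contact_force: [-0.2, -0.3, -0.0]
opening: 36.8
grasp_force: 8.0
```

servo_tool(
  moves=[
    [[0, 0, 0], [0.0, 0, 0.002], 0.35],
    [[0, 0, 0], [0.0, 0, 0.001], 0.35],
    [[0, 0, 0], [0, 0, 0], 0.35],
  ],
)

```text
time_s: 9.3
eef_pos: [541.2, 133.1, 10.7]
tool_rot: [0.0, 0.991, 0.135, 0.0]
contact_force: [-0.2, -0.3, -0.2]
opening: 36.5
grasp_force: 8.0
```

servo_tool(
  moves=[
    [[0, 0, 0], [0.0, 0, 0.001], 0.35],
    [[0, 0, 0], [0, 0, 0], 0.35],
  ],
)

```text
time_s: 9.55
eef_pos: [541.2, 133.2, 9.7]
tool_rot: [0.0, 0.991, 0.135, 0.0]
contact_force: [-0.4, -1.2, 2.0]
opening: 36.7
grasp_force: 8.0
```

servo_tool(
  moves=[
    [[0, 0, 0], [0.0, 0, 0], 0.5],
    [[0, 0, 0], [0, 0, 0], 0.55],
    [[0, 0, 0], [0, 0, 0], 0.6],
    [[0, 0, 0], [0, 0, -0.01], 0.6],
    [[0, 0, 0], [0, 0, -0.02], 0.8],
    [[0, 0, 0], [0, 0, -0.04], 1],
    [[0, 0, -10], [0, 0, -0.05], 1],
    [[0, 0, -10], [0, 0, -0.04], 1],
    [[0, 0, -10], [0, 0, 0], 1],
    [[0, 0, -10], [0, 0, 0], 1],
    [[0, 0, -10], [0, 0, 0], 1],
    [[0, 0, 0], [-0.05, -0.011, 0], 1],
    [[0, 0, 0], [-0.05, -0.011, 0], 1],
    [[0, 0, 0], [-0.05, -0.011, 0], 1],
    [[0, 0, 0], [0, 0, 0], 1],
  ],
)

```text
time_s: 11.42
eef_pos: [447.6, 7.0, 170.8]
tool_rot: [0.002, 0.842, 0.539, -0.001]
contact_force: [-0.1, 0.1, -0.2]
opening: 87.1
grasp_force: 0.0
```

```bash
python3 - <<'E'
from h import *
s=sensors.get_state();print(s['time_s'],s['eef_pos'],s['joint_positions'],T_tool(s)[:2,:2].round(3).tolist())
p=shot('wrist');save(p['image'],'w5')
for n,z in [('small_saucer',6),('candle',18),('matchbox',126)]: print(n,blob(p,n,z))
print(proj(p,[[450.7,9.1,126],s['eef_pos']]))
t=shot('top');print(blob(t,'small_saucer',6),blob(t,'candle',18))
E
```

```text
11.425 [447.5976549    7.02571908 170.75656856] [ 0.71270451 -0.00966876 -0.8107497   1.96837557 -0.00395167  1.17934996
 -0.52794138] [[0.418, 0.908], [0.908, -0.418]]
small_saucer (0.87, array([541. , 133.5]), 32.8, array([538.4, 128.1]), array([51.6, 64. ]), 65.6)
candle (0.83, array([540.1, 133.3]), 20.4, array([540. , 131.6]), array([36.9, 39.3]), 65.6)
matchbox (0.86, array([452. ,   6.3]), 33.5, array([451.6,   6.5]), array([59.6, 36.9]), 66.1)
[[264.17630694 206.44255367]
 [261.81876807 237.38449943]]
None None
```

View pics/w5.png

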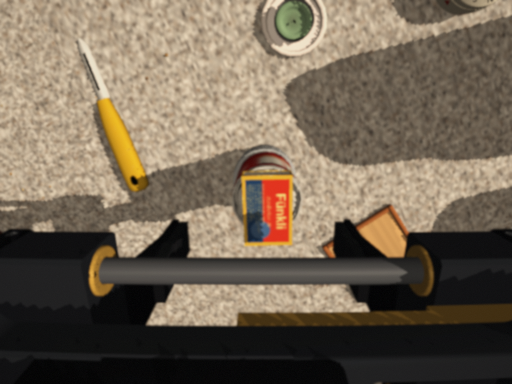

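The candle sits centred in the small saucer (294,18). The matchbox is square to the fingers at (269,210). I grip it across its width.

servo_tool(
  moves=[
    [[0, 0, 0], [0.001, 0.004, 0.02], 1],
    [[0, 0, 0], [0.0, 0, 0.02], 1],
    [[0, 0, 0], [0, 0, 0.013], 1],
    [[0, 0, 0], [0, 0, 0], 0.5],
    [[0, 0, 0], [0, 0, 0], 0.4],
    [[0, 0, 0], [0, 0, 0], 0.35],
    [[0, 0, 0], [0, 0, 0], 0.35],
    [[0, 0, 0], [0, 0, 0], 0.35],
    [[0, 0, 0], [0, 0, 0], 0.35],
  ],
  newtons=8,
)

```text
time_s: 12.9
eef_pos: [453.2, 9.4, 116.7]
tool_rot: [0.0, 0.841, 0.541, 0.0]
contact_force: [-0.6, -0.3, 0.9]
opening: 38.5
grasp_force: 8.0
```

servo_tool(
  moves=[
    [[0, 0, 0], [0.0, 0, -0.01], 0.35],
    [[0, 0, 0], [0.0, 0, -0.03], 0.35],
    [[0, 0, 0], [-0.02, 0.0133, -0.02], 0.35],
    [[0, 0, 0], [-0.04, 0.0267, 0], 0.35],
    [[0, 0, 0], [-0.04, 0.0267, 0], 0.35],
    [[0, 0, 0], [-0.04, 0.0267, 0], 0.35],
    [[0, 0, 0], [-0.04, 0.0267, 0], 0.35],
    [[0, 0, 0], [-0.04, 0.0267, 0], 0.35],
    [[0, 0, 0], [-0.04, 0.0267, 0], 0.35],
    [[0, 0, 0], [-0.04, 0.0267, 0], 0.35],
    [[0, 0, 0], [-0.04, 0.0267, 0], 0.35],
    [[0, 0, -5], [-0.02, 0.0133, 0], 0.35],
    [[0, 0, 0], [0, 0, 0], 0.35],
    [[0, 0, 0], [0, 0, 0], 0.35],
  ],
)

```text
time_s: 14.65
eef_pos: [523.2, -416.6, 176.8]
tool_rot: [-0.0, 0.816, 0.578, 0.0]
contact_force: [0.1, 0.1, -0.4]
opening: 38.3
grasp_force: 8.0
```

```bash
python3 - <<'E'
from h import *
s=sensors.get_state();print(s['time_s'],s['eef_pos'],s['grasp_force'],s['joint_positions'],T_tool(s)[:2,:2].round(3).tolist())
p=shot('wrist');save(p['image'],'w6')
for n,z in [('oblong_tray',6),('matchbox',s['eef_pos'][2]+9),('salt_shaker',45)]: print(n,blob(p,n,z))
t=shot('top');print(blob(t,'oblong_tray',6))
E
```

```text
14.65 [ 523.15918825 -416.56327726  176.83743606] 7.97678679227829 [ 0.99028583  0.44883874 -0.5247157   1.44977718  0.2264428   1.30371819
  0.10937134] [[0.333, 0.943], [0.943, -0.333]]
oblong_tray (0.6, array([ 524.6, -411.1]), 47.8, array([ 524.2, -411.3]), array([75.4, 66. ]), 71.0)
matchbox (0.92, array([ 525.9, -407.5]), 24.7, array([ 525.9, -406.7]), array([36.6, 37.5]), 70.6)
salt_shaker (0.7, array([ 442. , -297.7]), 30.4, array([ 441.5, -298.5]), array([41.7, 60. ]), 66.0)
(0.64, array([ 526.9, -414.5]), 45.2, array([ 523.4, -414.9]), array([82.2, 64.8]), 70.6)
```

View pics/w6.png

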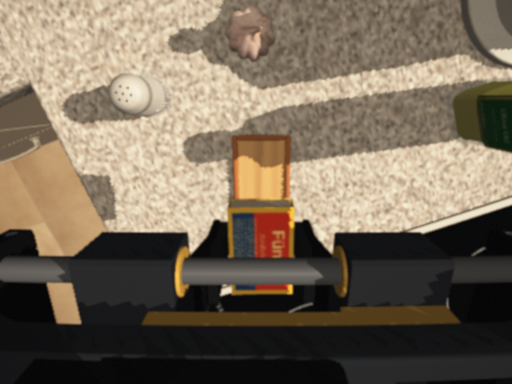

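The box is held over the tray, and both are aligned at 71°. A residual of −1 to −2 mm remains along tool x. I lower it.

servo_tool(
  moves=[
    [[0, 0, 0], [-0.001, 0, 0.04], 0.35],
    [[0, 0, 0], [0.0, 0, 0.05], 0.35],
    [[0, 0, 0], [0, 0, 0.04], 0.35],
    [[0, 0, 0], [0, 0, 0.025], 0.35],
    [[0, 0, 0], [0, 0, 0.007], 0.35],
    [[0, 0, 0], [0, 0, 0], 0.35],
    [[0, 0, 0], [0, 0, 0], 0.35],
  ],
)

```text
time_s: 15.82
eef_pos: [523.4, -419.1, 16.2]
tool_rot: [0.001, 0.816, 0.578, 0.0]
contact_force: [-0.3, 0.4, 0.4]
opening: 38.2
grasp_force: 8.0
```

servo_tool(
  moves=[
    [[0, 0, 0], [0, 0, 0.003], 0.35],
    [[0, 0, 0], [0.0, 0, 0.002], 0.35],
    [[0, 0, 0], [0, 0, 0], 0.35],
  ],
)

```text
time_s: 16.2
eef_pos: [522.7, -418.7, 9.7]
tool_rot: [0.0, 0.816, 0.578, 0.0]
contact_force: [0.1, -0.0, 0.6]
opening: 38.6
grasp_force: 8.0
```

servo_tool(
  moves=[
    [[0, 0, 0], [0, 0, 0.001], 0.35],
    [[0, 0, 0], [0, 0, 0], 0.35],
  ],
)

```text
time_s: 16.45
eef_pos: [522.7, -418.7, 9.4]
tool_rot: [0.0, 0.816, 0.578, -0.0]
contact_force: [-2.1, 1.6, 6.2]
opening: 38.3
grasp_force: 8.0
```

servo_tool(
  moves=[
    [[0, 0, 0], [0.0, 0, 0], 0.5],
    [[0, 0, 0], [0, 0, 0], 0.55],
    [[0, 0, 0], [0, 0, 0], 0.6],
    [[0, 0, 0], [0, 0, -0.01], 0.6],
    [[0, 0, 0], [0, 0, -0.03], 0.8],
    [[0, 0, 0], [0, 0, -0.05], 1],
    [[0, 0, 0], [0.02, -0.011, -0.05], 1],
    [[0, 0, 0], [0.04, -0.022, -0.025], 1],
    [[0, 0, 0], [0.04, -0.022, 0], 1],
    [[0, 0, 0], [0.04, -0.022, 0], 1],
    [[0, 0, 0], [0.04, -0.022, 0], 1],
    [[0, 0, 0], [0.04, -0.022, 0], 1],
    [[0, 0, 0], [0.04, -0.022, 0], 1],
    [[0, 0, 0], [0.04, -0.022, 0], 1],
    [[0, 0, 0], [0.04, -0.022, 0], 1],
    [[0, 0, 0], [0.04, -0.022, 0], 1],
    [[0, 0, 0], [0, 0, 0], 1],
    [[0, 0, 0], [0, 0, 0], 1],
  ],
)

```text
time_s: 18.7
eef_pos: [452.1, 8.9, 174.0]
tool_rot: [0.001, 0.816, 0.578, 0.0]
contact_force: [0.1, -0.3, -0.4]
opening: 86.8
grasp_force: 0.0
```

```bash
python3 - <<'E'
from h import *
s=sensors.get_state();print(s['time_s'],s['eef_pos'],T_tool(s)[:2,:2].round(3).tolist())
p=shot('wrist')
for n,z in [('tall_tin',110),('flat_tin',38)]: print(n,blob(p,n,z))
t=shot('top');print(blob(t,'oblong_tray',6),blob(t,'matchbox',19),blob(t,'tall_tin',110),blob(t,'salt_shaker',45))
a=cv2.resize(p['image'],(400,300));b=cv2.resize(t['image'][150:240,290:410],(400,300));save(np.hstack([a,b]),'w7')
E
```

```text
18.7 [452.06936782   8.88046816 174.03977454] [[0.332, 0.943], [0.943, -0.332]]
tall_tin (0.95, array([454.4,  13.4]), 34.5, array([454.1,  13.4]), array([68.3, 55.3]), 70.6)
flat_tin (0.81, array([451.2,  10.7]), 32.3, array([454.3,  24.3]), array([36.2, 64.2]), 77.4)
(0.56, array([ 524., -419.]), 50.3, array([ 522.7, -416.9]), array([87.6, 68.6]), 68.8) (0.73, array([ 519.8, -419.9]), 34.0, array([ 520.3, -419.8]), array([66.5, 45.7]), 72.2) None (0.75, array([ 441.5, -300. ]), 23.6, array([ 441.5, -298.5]), array([34.1, 41.1]), 0.6)
```

View pics/w7.png

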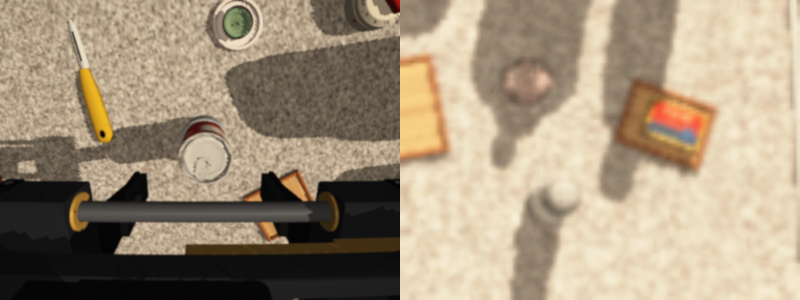

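The candle is in its saucer and the matchbox is inside its tray. The tall tin's top is centred at (452,8), right under the tool. I descend to mid-height and grip.

servo_tool(
  moves=[
    [[0, 0, 0], [0, 0, 0.04], 1],
    [[0, 0, 0], [0.0, 0, 0.04], 1],
    [[0, 0, 0], [0, 0, 0.034], 1],
    [[0, 0, 0], [0, 0, 0], 0.75],
    [[0, 0, 0], [0, 0, 0], 0.65],
    [[0, 0, 0], [0, 0, 0], 0.55],
    [[0, 0, 0], [0, 0, 0], 0.55],
    [[0, 0, 0], [0, 0, 0], 0.55],
    [[0, 0, 0], [0, 0, 0], 0.55],
  ],
  newtons=25,
)

```text
time_s: 20.23
eef_pos: [452.9, 9.2, 60.7]
tool_rot: [0.001, 0.816, 0.578, 0.001]
contact_force: [-0.9, -0.8, 8.4]
opening: 56.9
grasp_force: 25.0
```

servo_tool(
  moves=[
    [[0, 0, 0], [0, 0, -0.005], 0.55],
    [[0, 0, 0], [0.0, 0, -0.015], 0.55],
    [[0, 0, 0], [0, 0, -0.04], 0.55],
    [[0, 0, 0], [0.042, -0.0196, 0], 0.55],
    [[0, 0, 0], [0.042, -0.0196, 0], 0.55],
    [[0, 0, 0], [0.042, -0.0196, 0], 0.55],
    [[0, 0, 0], [0.042, -0.0196, 0], 0.55],
    [[0, 0, 0], [0.042, -0.0196, 0], 0.55],
    [[0, 0, 0], [0.042, -0.0196, 0], 0.55],
    [[0, 0, 0], [0, 0, 0], 0.55],
    [[0, 0, 0], [0, 0, 0], 0.55],
  ],
)

```text
time_s: 21.6
eef_pos: [424.8, 285.6, 119.9]
tool_rot: [0.0, 0.816, 0.578, -0.0]
contact_force: [0.1, -1.4, -2.2]
opening: 57.0
grasp_force: 25.0
```

```bash
python3 - <<'E'
from h import *
s=sensors.get_state();print(s['time_s'],s['eef_pos'],s['grasp_force'],T_tool(s)[:2,:2].round(3).tolist(),s['joint_positions'].round(2))
p=shot('wrist');save(p['image'],'w8')
for n,z in [('tall_tin',s['eef_pos'][2]+49),('big_saucer',6)]: print(n,blob(p,n,z))
t=shot('top');print(blob(t,'big_saucer',6),blob(t,'flat_tin',38))
E
```

```text
21.6 [424.81735929 285.6069356  119.90891372] 24.998733485117555 [[0.332, 0.943], [0.943, -0.332]] [ 0.23  0.28 -1.02  1.88  0.27  1.12 -1.23]
tall_tin (0.56, array([423.2, 282.8]), 28.0, array([422.2, 280. ]), array([14., 56.]), 70.6)
big_saucer (0.7, array([425.7, 287.4]), 44.2, array([429.1, 298. ]), array([64.4, 87.4]), 69.8)
(0.55, array([424. , 280.5]), 41.0, array([422.4, 270.4]), array([56.6, 80.5]), 81.2) (0.93, array([449.3,   4.7]), 33.4, array([449.3,   4.2]), array([62.5, 62.5]), 0.8)
```

View pics/w8.png

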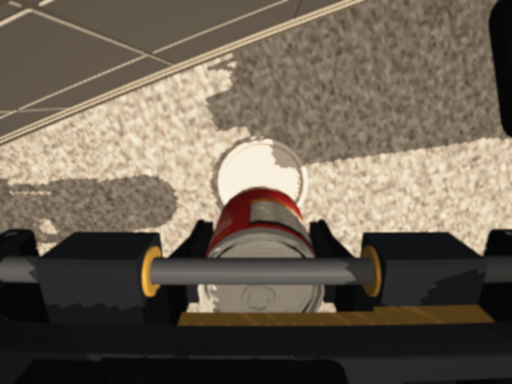

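The tin is held level over the saucer at (262,180), whose centre measures (425.7,287.4), and the wall is clear. I lower it.

servo_tool(
  moves=[
    [[0, 0, 0], [0.002, 0, 0.03], 0.55],
    [[0, 0, 0], [0.0, 0, 0.035], 0.55],
    [[0, 0, 0], [0, 0, 0.02], 0.55],
    [[0, 0, 0], [0, 0, 0.005], 0.55],
    [[0, 0, 0], [0, 0, 0.002], 0.55],
    [[0, 0, 0], [0, 0, 0], 0.55],
    [[0, 0, 0], [0, 0, 0], 0.55],
  ],
)

```text
time_s: 22.78
eef_pos: [425.9, 288.3, 28.3]
tool_rot: [0.0, 0.816, 0.578, 0.001]
contact_force: [-0.8, 0.7, -2.7]
opening: 57.2
grasp_force: 25.0
```

servo_tool(
  moves=[
    [[0, 0, 0], [0, 0, 0.001], 0.55],
    [[0, 0, 0], [0, 0, 0.001], 0.55],
    [[0, 0, 0], [0, 0, 0], 0.55],
  ],
)

```text
time_s: 23.15
eef_pos: [425.6, 288.0, 25.8]
tool_rot: [0.0, 0.816, 0.578, 0.0]
contact_force: [-0.3, -1.1, 2.2]
opening: 57.1
grasp_force: 25.0
```

servo_tool(
  moves=[
    [[0, 0, 0], [0, 0, 0], 0.7],
    [[0, 0, 0], [0, 0, 0], 0.85],
    [[0, 0, 0], [0, 0, 0], 0.95],
    [[0, 0, 0], [0, 0, -0.02], 1],
    [[0, 0, 0], [0, 0, -0.04], 1],
    [[0, 0, 0], [0, 0, -0.05], 1],
    [[0, 0, 0], [-0.0427, 0.0193, 0], 1],
    [[0, 0, 0], [-0.0427, 0.0193, 0], 1],
    [[0, 0, 0], [-0.0427, 0.0193, 0], 1],
    [[0, 0, 0], [-0.0427, 0.0193, 0], 1],
    [[0, 0, 0], [-0.0427, 0.0193, 0], 1],
    [[0, 0, 0], [-0.0427, 0.0193, 0], 1],
    [[0, 0, 0], [0, 0, 0], 1],
    [[0, 0, 0], [0, 0, 0], 1],
  ],
)

```text
time_s: 24.9
eef_pos: [449.7, 8.7, 136.4]
tool_rot: [0.0, 0.816, 0.578, 0.0]
contact_force: [-0.3, 1.4, 0.5]
opening: 87.0
grasp_force: 0.0
```

```bash
python3 - <<'E'
from h import *
s=sensors.get_state();print(s['time_s'],s['eef_pos'],T_tool(s)[:2,:2].round(3).tolist())
p=shot('wrist');print(blob(p,'flat_tin',38))
t=shot('top');print(blob(t,'big_saucer',6),blob(t,'tall_tin',75),blob(t,'flat_tin',38))
a=cv2.resize(p['image'],(400,300));b=cv2.resize(t['image'][160:250,110:230],(400,300));save(np.hstack([a,b]),'w9')
E
```

```text
24.9 [449.68559901   8.68823864 136.40920504] [[0.332, 0.943], [0.943, -0.332]]
(0.97, array([450.5,   8.3]), 35.0, array([450.4,   7.3]), array([66.4, 66.7]), 25.8)
(0.74, array([425.6, 281.7]), 43.2, array([424.5, 270.4]), array([59.2, 84.9]), 84.9) (0.63, array([422.2, 274.6]), 36.3, array([422.3, 274.6]), array([51.8, 71.9]), 0.9) None
```

View pics/w9.png

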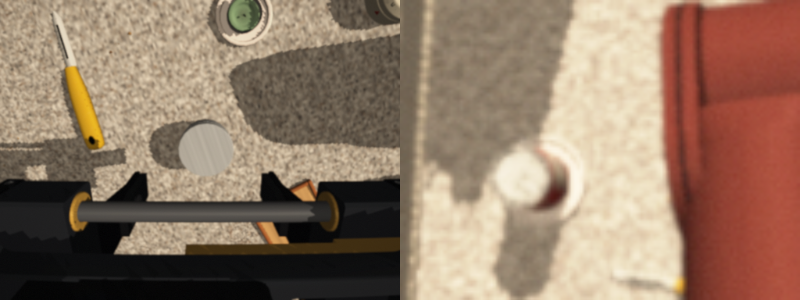

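The tall tin stands upright in its saucer, and the flat tin is at (450.4,7.5). I pick it up.

servo_tool(
  moves=[
    [[0, 0, 0], [-0.001, 0.001, 0.045], 1],
    [[0, 0, 0], [0.0, 0, 0.04], 1],
    [[0, 0, 0], [0, 0, 0.03], 1],
    [[0, 0, 0], [0, 0, 0.012], 1],
    [[0, 0, 0], [0, 0, 0], 0.85],
    [[0, 0, 0], [0, 0, 0], 0.75],
    [[0, 0, 0], [0, 0, 0], 0.65],
    [[0, 0, 0], [0, 0, 0], 0.65],
    [[0, 0, 0], [0, 0, 0], 0.65],
    [[0, 0, 0], [0, 0, 0], 0.65],
  ],
  newtons=30,
)

```text
time_s: 26.45
eef_pos: [451.0, 6.4, 9.6]
tool_rot: [0.001, 0.816, 0.578, 0.001]
contact_force: [-1.2, 0.5, 7.5]
opening: 65.1
grasp_force: 30.0
```

servo_tool(
  moves=[
    [[0, 0, 0], [0, 0, -0.005], 0.65],
    [[0, 0, 0], [0.0, 0, -0.015], 0.65],
    [[0, 0, 0], [0, 0, -0.04], 0.65],
    [[0, 0, 0], [-0.03, 0.032, -0.01], 0.65],
    [[0, 0, 0], [-0.03, 0.032, 0], 0.65],
    [[0, 0, 0], [-0.03, 0.032, 0], 0.65],
    [[0, 0, 0], [-0.03, 0.032, 0], 0.65],
    [[0, 0, 0], [0, 0, 0], 0.65],
    [[0, 0, 0], [0, 0, 0], 0.65],
  ],
)

```text
time_s: 27.58
eef_pos: [530.6, -148.5, 79.0]
tool_rot: [-0.0, 0.816, 0.578, 0.0]
contact_force: [-0.4, -0.1, -2.8]
opening: 65.6
grasp_force: 30.0
```

```bash
python3 - <<'E'
from h import *
s=sensors.get_state();print(s['time_s'],s['eef_pos'],s['grasp_force'],T_tool(s)[:2,:2].round(3).tolist())
p=shot('wrist');save(p['image'],'w10')
for n,z in [('flat_tin',s['eef_pos'][2]+28),('square_tray',6)]: print(n,blob(p,n,z))
t=shot('top');print(blob(t,'square_tray',6))
E
```

```text
27.575 [ 530.63052502 -148.52737376   79.02787663] 29.999329950660467 [[0.333, 0.943], [0.943, -0.333]]
flat_tin (0.69, array([ 532.9, -139.9]), 32.0, array([ 537.1, -127.6]), array([37.8, 63.4]), 71.3)
square_tray (0.58, array([ 532.7, -149.2]), 67.6, array([ 532.3, -148.3]), array([99.2, 98.4]), 10.3)
None
```

View pics/w10.png

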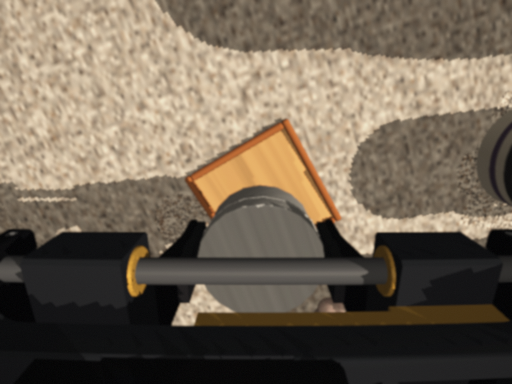

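The tin hangs level over the square tray, whose centre is (532.5,−148.6). I shift 2 mm and lower it.

servo_tool(
  moves=[
    [[0, 0, 0], [0, 0.002, 0.03], 0.65],
    [[0, 0, 0], [0.0, 0, 0.022], 0.65],
    [[0, 0, 0], [0, 0, 0.008], 0.65],
    [[0, 0, 0], [0, 0, 0.003], 0.65],
    [[0, 0, 0], [0, 0, 0], 0.65],
    [[0, 0, 0], [0, 0, 0], 0.65],
  ],
)

```text
time_s: 28.58
eef_pos: [533.3, -150.0, 16.3]
tool_rot: [0.001, 0.816, 0.578, 0.0]
contact_force: [0.1, -0.3, -3.3]
opening: 65.5
grasp_force: 30.0
```

servo_tool(
  moves=[
    [[0, 0, 0], [0, 0, 0.002], 0.65],
    [[0, 0, 0], [0, 0, 0.001], 0.65],
    [[0, 0, 0], [0, 0, 0], 0.65],
  ],
)

```text
time_s: 28.95
eef_pos: [532.8, -149.9, 12.7]
tool_rot: [0.0, 0.816, 0.578, -0.0]
contact_force: [-1.7, -0.0, 1.2]
opening: 65.1
grasp_force: 30.0
```

servo_tool(
  moves=[
    [[0, 0, 0], [0, 0, 0], 0.75],
    [[0, 0, 0], [0, 0, 0], 0.85],
    [[0, 0, 0], [0, 0, 0], 1],
    [[0, 0, 0], [0, 0, 0], 1],
    [[0, 0, 0], [0, 0, -0.015], 1],
    [[0, 0, 0], [0, 0, -0.04], 1],
    [[0, 0, 0], [0, 0, -0.05], 1],
    [[0, 0, 0], [0, 0, -0.05], 1],
    [[0, 0, 0], [0, 0, -0.05], 1],
    [[0, 0, 10], [-0.02, -0.04, -0.03], 1],
    [[0, 0, 10], [0, 0, 0], 1],
    [[0, 0, 10], [0, 0, 0], 1],
    [[0, 0, 10], [0, 0, 0], 1],
    [[0, 0, 10], [0, 0, 0], 1],
    [[0, 0, 0], [0, 0, 0], 1],
  ],
)

```text
time_s: 30.82
eef_pos: [488.5, -155.0, 248.5]
tool_rot: [0.0, 0.984, 0.179, 0.0]
contact_force: [0.4, -0.0, -0.5]
opening: 86.9
grasp_force: 0.0
```

```bash
python3 - <<'E'
from h import *
s=sensors.get_state();print(s['time_s'],s['eef_pos'],s['contact_force'])
p=shot('wrist')
for n,z in [('flat_tin',41),('square_tray',6),('matchbox',19),('oblong_tray',6),('candle',18),('small_saucer',6),('salt_shaker',45)]: print(n,blob(p,n,z))
t=shot('top')
a=cv2.resize(p['image'],(400,300));b=cv2.resize(t['image'][130:250,120:400],(400,300));save(np.hstack([a,b]),'w11')
E
```

```text
30.825 [ 488.46459116 -155.0311269   248.45191975] [ 0.37669416 -0.04295425 -0.45867923]
flat_tin (0.68, array([ 531.9, -149.9]), 32.8, array([ 531.4, -149.9]), array([64.6, 63.6]), 72.2)
square_tray (0.61, array([ 532.9, -149.9]), 66.3, array([ 532.3, -149.5]), array([97.1, 98. ]), 10.7)
matchbox (0.91, array([ 521.2, -417.7]), 36.6, array([ 521.3, -417.1]), array([67.2, 38. ]), 70.3)
oblong_tray (0.86, array([ 523.2, -416.2]), 54.7, array([ 522.4, -416.6]), array([92.2, 66.7]), 70.5)
candle (0.73, array([ 442.2, -308.9]), 36.5, array([ 447.1, -307.3]), array([40.4, 67.9]), 10.8)
small_saucer (0.88, array([542. , 132.6]), 33.4, array([541.5, 133.3]), array([64.7, 64.3]), 83.4)
salt_shaker (0.89, array([ 450.7, -297. ]), 34.6, array([ 454.5, -295.5]), array([39.1, 65.1]), 10.5)
```

View pics/w11.png

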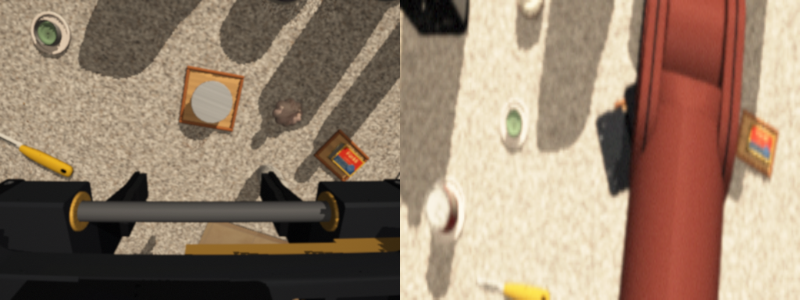

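All four things are in place: flat tin in the square tray, matchbox in the oblong tray, candle in the small saucer and tall tin in the big saucer. The shaker hasn't moved, so I hand in the job.

```bash
python3 -c "
from h import *
print(order.sign_off())"
```

```text
the job is handed in; nothing more can be done
None
```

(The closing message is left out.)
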